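Back the bender's ratchet off one notch

TASK

The bar bender has been wound one notch too far. With the fingertips only, tip the ratchet pawl up clear of the teeth, push the wheel backward by exactly one tooth with one of its pegs (its top goes towards the pawl's pivot, the way the pawl blocks), then press the pawl fully back down in the next tooth gap. Grip and lift nothing, leave the things lying around undisturbed, and finish with the hand clear.

Things in the scene. Friction and masses are not known exactly. Their poses are not given: they have to be found in the camera images.
- ratchet_stand: Grey stand bolted to the table under an upright steel ratchet wheel. Origin on the table below the wheel's centre; x: along the axle (115 mm up), to the side where the pegs stick out; y: level, from axle to pawl; z up. Pawl pivot at (0, 99, 185) mm. Uprights behind the wheel (x -37 to -23) below axle and pivot, up to z 200; base plate x -85 to 35, y -95 to 185, 10 thick. Place and yaw vary.
- wheel (a joint): Turn of the wheel, rad, growing BACKWARD (top moves to the stand's +y, to the pawl). One notch is 0.524 (12 saw teeth, tip radius 90 mm, 16 mm deep; wheel 16 mm thick). Starts -0.05 to 0. With the pawl down it cannot go back past about 0.03 (one notch later 0.55). The pawl goes fully down with the wheel at 0.40 to 0.56. Stiff: stays where left; about 6 N at a peg turns it.
- pawl (a joint): Tilt of the pawl about its level pivot, rad: 0 fully down in a tooth gap, growing as its nose lifts, stop at 0.32. The nose is clear of the teeth above 0.2. Stiff pivot: the pawl stays at whatever tilt it is left; about 4 N at tail or pin moves it.
- push_peg (a point): On the axis of the peg to push, 42 mm out from the wheel's mid-plane. Six such pegs stick out along the stand's +x: round bars 10 mm thick, 60 mm from the axle, 60 degrees apart, reaching from 8 to 70 mm out from the mid-plane. This one starts about 45 degrees before the top, on the side away from the pawl, and is 15 degrees before it one notch back. Moves with the wheel.
- pawl_tail (a point): Centre of the top of the flat pad (34 x 34 mm, 6 thick) at the pawl's tail end, 64 mm beyond the pivot along the stand's +y. Level with the pawl down; pressing it straight down by about 20 mm tips the pawl's nose up to its stop. Moves with the pawl.
- pawl_pin (a point): Top of the cross pin (round, 12 mm thick, along the stand's x from -7 to 41 mm) above the pawl's nose end; the point is 22 mm out from the wheel's mid-plane on the peg side. Pressing it straight down puts the pawl back down. About 215 mm above the table with the pawl down, 236 mm with it up. Moves with the pawl.
- stake: Loose dark steel stake on a round foot (foot 96 mm across, 98 mm high); origin at its underside. Not to be moved.
- pliers: Loose pliers with orange grips, about 170 mm long, 16 mm high, lying flat along their x axis; origin on the table near their middle. Not to be moved.
- hammer: Loose hammer, 200 mm long, lying along its x axis. Not to be moved.
- rivet_tin: Loose open steel tin, 90 x 70 x 35 mm; origin at its underside. Not to be moved.

How it is judged (in metres and radians):
On the way, in this order (a step that is already met when the one before it is completed fails the run):
1. the pawl is tipped up clear of the teeth, the wheel not yet turned back (value of joint pawl above 0.2 rad and value of joint wheel below 0.2 rad), for 0.2 s.
2. the wheel is pushed back about one notch, the pawl still up (value of joint pawl above 0.17 rad and value of joint wheel between 0.3 and 0.65 rad), for 0.2 s.
At the end, for the whole second after the job is handed in: The pawl is fully down (tilt under 0.06 rad) in the next tooth gap, the wheel one notch back (0.38 to 0.60 rad) (value of joint pawl below 0.06 rad and value of joint wheel between 0.38 and 0.6 rad); the robot touches nothing.
It fails at once if the stake is lifted or pushed more than 30 mm (distance of stake from where it was at the start of the episode above 0.03 m).
It fails at once if the pliers is lifted or pushed more than 30 mm (distance of pliers from where it was at the start of the episode above 0.03 m).
It fails at once if the hammer is lifted or pushed more than 30 mm (distance of hammer from where it was at the start of the episode above 0.03 m).
It fails at once if the rivet tin is lifted or pushed more than 30 mm (distance of rivet_tin from where it was at the start of the episode above 0.03 m).
It also fails if it takes over 48 s, if anything falls off the work surface, if the arm or the gripper's body presses on something with over 40 N, if the wrist force passes 120 N, or if a joint passes its speed limit or range.

ROBOT

A 6-joint arm with a two-finger parallel gripper is mounted at the origin on the work surface. World frame = base frame: x ahead of the robot, y to its left, z up, the work surface at z = 0. Lengths are in mm, angles in rad, forces in N, time in s.
With the tool pointing down it reaches from about 400 to 925 mm from the base axis. Payload 12.5 kg.
Tool frame: the origin (TCP) lies between the finger pads; the fingertips stand 11 mm ahead of it and the grasp point (between the pads) lies 8 mm behind it; z points along the fingers, y is the line along which they close (so a half turn about z gives the same grasp; the last joint's range is limited). The gripper opens to 95 mm and grips with 3 to 60 N. Pads are 20 mm wide; open, the fingers measure 119 mm over their backs; the gripper's body (75 mm by 180 mm) begins 59 mm behind the grasp point.
Start: joints at [-1.315, 0.491, 1.559, -0, 1.092, -0.106], TCP at [221.247, -584.547, 225.661] pointing down, gripper open.
Joint ranges: [-3.1, 3.1], [-0.84, 2.19], [0.05, 2.79], [-1.13, 4.28], [0.06, 2.93], [-2.69, 2.69]. Speed limits (rad/s): [2.22, 2.22, 2.79, 3.14, 3.14, 3.14].

INTERFACE

Orientations are given as [roll, pitch, yaw] about the fixed x, y, z axes, in that order (R = Rz(yaw) Ry(pitch) Rx(roll)).
In Python, from rig import manip, optics gives the robot as it stands. Calls block until the motion is done:
- manip.move_pose(position, orientation): joint-space move of the TCP to a pose.
- manip.move_l(position, frame=None, speed=150): straight line of the TCP; frame=None keeps the orientation; speed is the mean speed in mm/s.
- manip.move_joints(angles): joint-space move.
- manip.grip(opening): finger opening in mm; the grip force is fixed at half the most; returns when the fingers have stopped.
- manip.wait(seconds).
- manip.ik(position, orientation): joint angles nearest the present ones, or None.
- manip.get_obs(): the state.
- optics.camera(name): name is "scene" or "top" or "wrist"; returns a dict with "frame" (400x640x3 uint8, red, green, blue), "z_map" (400x640 float32, mm along the optical axis (not along the pixel's ray), 0 where there is no reading), "K" (3x3 intrinsics, pixels), "dist" ([k1, k2, p1, p2, k3] as OpenCV has them; the pictures are not rectified), "rvec" (rotation vector, rad) and "tvec" (3), from world to camera coordinates, as OpenCV has them. Camera axes: x right, y down, z forward; pixel columns grow to the right and rows downward; lengths in mm; the calibration is good to about 2 mm. A picture is of the moment at which its call begins.
A pose or a line that the arm cannot do raises manip.Unreachable and nothing moves.
- manip.job_done(): hands the job in; it is judged then, once.
The state is a dict: "time_s": time; "joint_positions": joint angles; "dq": joint speeds; "effort": joint torques, N m; "ee_pos": TCP position; "ee_rot": TCP orientation; "contact_force": force on the tool from outside, world axes, zero at the start; "torque": the same for the moment, N m; "gripper_width": finger opening in mm; "gripper_force": force on a finger pad.
Only numpy, scipy, OpenCV 4.12 (cv2) and the standard library are available. Lean on these libraries where they do the work, as an engineer would, in place of code of your own. Each camera call takes 0.05 s, during which the arm holds its last target. There are 200 camera calls.

## Working session

There is one attempt and no reset: what is moved stays moved. The work goes in short steps, each a Python script; the robot and the scene stay as the last script left them, time stands still between calls to the robot, and variables do not carry over. Pictures are saved under pics/ and viewed, at most 10 in all, crops included, and the job is handed in when it is done.

```bash
mkdir -p pics; ls
cat > h.py <<'E'
import numpy as np, cv2
from rig import manip, optics
def cloud(c):
    h,w=c["z_map"].shape
    uv=np.stack(np.meshgrid(np.arange(w),np.arange(h)),-1).reshape(-1,1,2).astype(float)
    n=cv2.undistortPoints(uv,c["K"],np.array(c["dist"],float)).reshape(h,w,2)
    z=c["z_map"].astype(float)
    P=np.dstack([n[...,0]*z,n[...,1]*z,z])
    R=cv2.Rodrigues(np.array(c["rvec"],float))[0]
    W=(P-np.array(c["tvec"],float).ravel())@R
    W[z==0]=np.nan
    return W
E
python3 - <<'E'
from h import *
for n in("top","scene"):
    c=optics.camera(n); cv2.imwrite(f"pics/{n}0.png",c["frame"][...,::-1]); np.savez(f"{n}0.npz",**c)
    W=cloud(c); print(n,np.nanmin(W.reshape(-1,3),0),np.nanmax(W.reshape(-1,3),0))
E
```

```text
pics
top [ -386.41663383 -1801.86271553  -775.92140747] [1737.08899195 1744.61862952  779.52980986]
scene [-1569.7425907  -1983.31368204  -772.62876392] [1503.70470998 1250.1083499   717.12766122]
```

View pics/top0.png

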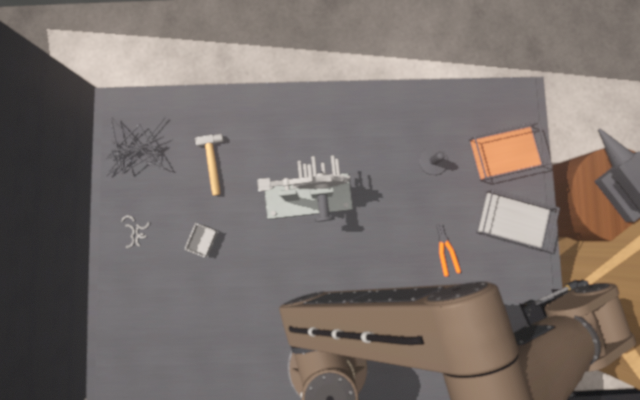

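View pics/scene0.png

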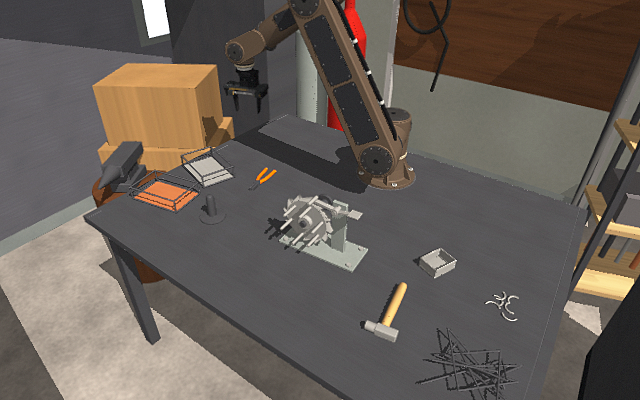

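Top view: wheel at about (325,180) with pegs pointing up the image (world +x, away from the robot), and the pawl tail pad at (264,184), on the world +y side. So the stand's yaw is small. The scene view agrees, and the loose items are well away from the stand.

Run:
```python
from h import *
Q=[]
for n in("top","scene"):
    c=dict(np.load(f"{n}0.npz")); W=cloud(c)
    if n=="top": print("pad px",W[184,264],W[183,262]); roi=W[140:230,250:385].reshape(-1,3)
    else: roi=W[185:275,260:375].reshape(-1,3)
    roi=roi[~np.isnan(roi).any(1)]
    t=roi[abs(roi[:,2])<5]; print(n,"table z",np.median(t[:,2]),len(t))
    p=roi[(roi[:,2]>7)&(roi[:,2]<13)]
    r=cv2.minAreaRect(p[:,:2].astype(np.float32)); print("plate",r,len(p),cv2.boxPoints(r).round().tolist())
    h=roi[roi[:,2]>20]; print("high",h.min(0),h.max(0))
    # wheel/peg pts
    c0=cv2.boxPoints(r).mean(0)
    Q.append(roi)
    pad=roi[(roi[:,2]>165)&(roi[:,1]>c0[1]+90)]; print("padpts",len(pad),pad.mean(0) if len(pad) else 0, pad.min(0),pad.max(0))
    np.save(f"{n}roi.npy",roi)
for n in("top","scene"):
    c=dict(np.load(f"{n}0.npz"));f=c["frame"][...,::-1]
    a=f[150:225,250:365] if n=="top" else f[185:275,260:375]
    cv2.imwrite(f"pics/{n}c.png",cv2.resize(a,None,fx=5,fy=5,interpolation=cv2.INTER_CUBIC))
```

```text
pad px [566.84280716 167.72715141 203.86456842] [570.4836066  173.96642374 199.66630724]
top table z 0.2606618283975154 7712
plate ((591.650146484375, 17.32861328125), (443.0657653808594, 296.15911865234375), 87.00890350341797) 1275 [[432.0, -196.0], [728.0, -212.0], [751.0, 231.0], [455.0, 246.0]]
high [460.88045645 -81.39482472  20.53764755] [653.02447477 185.38647292 222.82538775]
padpts 268 [563.87229283 147.44774689 198.48380593] [533.31127328 108.09498846 170.22259279] [584.64823131 185.38647292 207.97142248]
scene table z -0.034753427540657224 6153
plate ((553.7054443359375, 53.17987060546875), (123.0890884399414, 282.130859375), 4.683075904846191) 1165 [[481.0, 189.0], [504.0, -92.0], [627.0, -82.0], [604.0, 199.0]]
high [460.6095811  -79.88176839  20.35353112] [656.20144334 188.26796481 216.40239151]
padpts 110 [570.34531551 169.23559429 200.04546742] [550.57864502 143.3187532  189.04179455] [586.80568557 188.26796481 204.06986829]
```

View pics/topc.png

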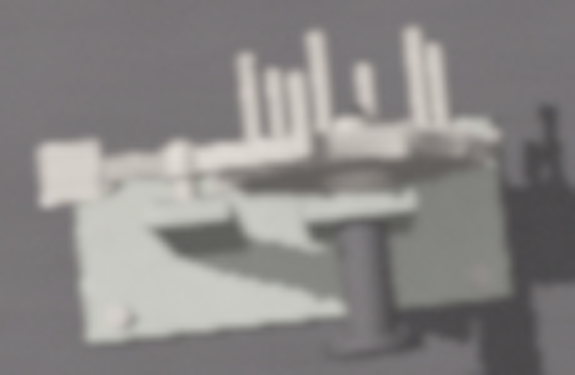

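View pics/scenec.png

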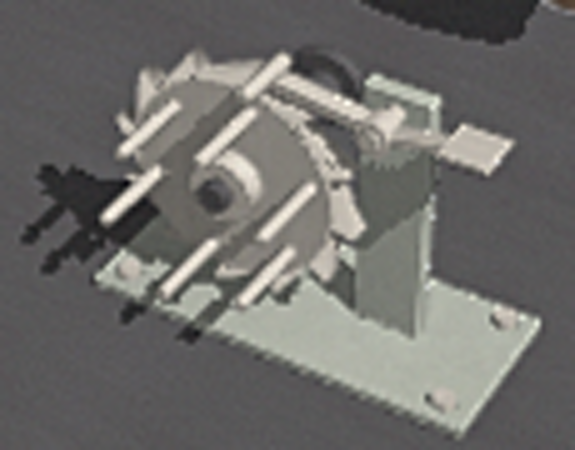

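Crops: the six pegs are separate from the pawl pin (scene crop about (265,75)), and the pad is at about (475,148). The scene plate rectangle measures 123 x 282 mm, which matches the given 120 x 280. That gives yaw about 4.7° and origin about (582,10). I'll check this against the pad, pegs and pin in the stand frame.

```bash
cat >> h.py <<'E'
YAW=np.radians(4.68); O=np.array([582.3,10.4,0])
Rs=np.array([[np.cos(YAW),-np.sin(YAW),0],[np.sin(YAW),np.cos(YAW),0],[0,0,1]])
w2s=lambda P:(np.asarray(P)-O)@Rs
s2w=lambda p:Rs@np.asarray(p,float)+O
E
python3 - <<'E'
from h import *
for n in("top","scene"):
    S=w2s(np.load(n+"roi.npy")); x,y,z=S.T
    q=lambda m:(m.sum(),np.percentile(S[m],[5,50,95],axis=0).round(1).tolist()) if m.any() else 0
    print(n,"pad",q((y>142)&(z>190)))
    print(" pinregion",q((z>195)&(y<90)&(x>10)), q((z>207)&(y<90)))
    print(" dark",q((x<-45)&(z>20)), "zmax",z[(x<-45)].max())
    print(" upright",q((x<-22)&(x>-40)&(y>70)&(z>150)))
    m=(x>15)&(x<72)&(z>25)&(z<195); P=S[m]; L,_,st,ce=0,0,0,0
    a=np.degrees(np.arctan2(P[:,1],P[:,2]-115)); r=np.hypot(P[:,1],P[:,2]-115); k=(r>50)&(r<72)
    h,e=np.histogram(a[k],np.arange(-180,181,10)); print({int(b):int(c) for b,c in zip(e,h) if c>4})
    for c0 in(-105,-45,15,75,135):
        k2=k&(abs(a-c0)<15); print(c0,k2.sum(),P[k2].mean(0).round(1) if k2.any() else 0, np.median(a[k2]))
E
```

```text
top pad (np.int64(140), [[-18.2, 143.5, 197.6], [-2.4, 158.5, 201.0], [12.9, 173.8, 205.0]])
 pinregion (np.int64(42), [[12.1, 18.1, 209.6], [24.0, 23.2, 213.8], [36.3, 28.7, 216.6]]) (np.int64(71), [[-7.6, 17.7, 209.3], [12.9, 23.3, 214.0], [35.0, 28.6, 217.3]])
 dark (np.int64(300), [[-119.8, -23.3, 116.1], [-89.0, -4.3, 129.5], [-49.9, 13.7, 143.1]]) zmax 148.38776207117823
 upright (np.int64(116), [[-39.4, 72.6, 159.5], [-34.9, 93.7, 197.9], [-26.1, 115.7, 203.1]])
{-170: 15, -160: 14, -110: 38, -100: 11, -60: 6, -50: 50, 0: 37, 10: 22, 60: 34, 70: 23, 120: 7, 130: 32}
-105 49 [ 41.9 -61.8 102.2] -101.7934219509566
-45 56 [ 39.9 -47.4 160.6] -45.598957168237774
15 59 [ 41.9   9.8 176.9] 8.560941183298663
75 57 [ 41.8  53.1 135.3] 68.96062767899144
135 40 [45.  39.1 78. ] 133.12446310987792
scene pad (np.int64(99), [[-16.8, 145.6, 197.6], [0.8, 162.0, 200.8], [15.4, 177.1, 203.3]])
 pinregion (np.int64(35), [[14.3, 24.3, 206.8], [27.5, 28.3, 211.1], [41.0, 32.8, 215.8]]) (np.int64(49), [[-5.0, 23.1, 208.4], [20.8, 28.3, 212.7], [40.5, 32.7, 215.7]])
 dark (np.int64(110), [[-116.8, -22.1, 115.6], [-110.0, 5.3, 131.5], [-93.7, 23.1, 144.7]]) zmax 147.46507919977108
 upright (np.int64(132), [[-34.7, 77.0, 153.0], [-26.0, 104.7, 192.4], [-22.9, 121.6, 201.4]])
{-170: 37, -110: 41, -50: 40, 10: 39, 60: 21, 70: 26, 120: 12, 130: 31}
-105 43 [ 43.2 -57.1 101. ] -103.13207989327383
-45 42 [ 46.  -42.9 159.6] -43.67241167886391
15 42 [ 45.6  14.8 176.6] 13.849671511798151
75 47 [ 45.2  58.  134.8] 71.23163718396296
135 43 [44.2 43.6 76.6] 130.9691168158979
```

Fit agrees: pad top at 201 (expected about 200), pin at y≈26 and z≈214 (expected 215), push peg at about -45°. The two cameras differ by about 4 mm in y, so I split the difference. Next is the pawl press.

```bash
cat >> h.py <<'E'
O=np.array([581.5,8.4,0])
def ori():
    best=None
    for s in(1,-1):
        o=[np.pi,0,YAW+s*np.pi/2]; j=manip.ik(list(s2w([50,0,330])),o)
        if j is not None and (best is None or abs(j[5])<abs(best[0][5])): best=(j,o)
    return best[1]
def tip(p): return [float(v) for v in s2w(np.array(p,float)+[0,0,11])]
def st():
    o=manip.get_obs(); return round(o["time_s"],2),(w2s(o["ee_pos"])-[0,0,11]).round(1),np.round(o["contact_force"],1)
E
python3 - <<'E'
from h import *
o=ori(); print(o)
manip.grip(0)
p=manip.get_obs()["ee_pos"]; manip.move_l([p[0],p[1],330])
manip.move_pose(tip([0,168,300]),o); print(st())
manip.move_l(tip([0,168,212])); print(st())
for z in(200,196,192,188,185,183):
    manip.move_l(tip([0,168,z]),speed=30); print(st())
    if abs(manip.get_obs()["contact_force"][2])>30: break
manip.move_l(tip([0,168,300])); print(st())
for n in("top","scene"):
    S=w2s(cloud(optics.camera(n)).reshape(-1,3)); x,y,z=S.T
    m=(z>200)&(z<250)&(y<60)&(y>0)&(x>-10)&(x<45); print(n,"pin",np.percentile(S[m],[5,50,95],axis=0).round(1).tolist())
    m=(z>165)&(z<215)&(y<185)&(y>140)&(abs(x)<25); print(np.polyfit(y[m],z[m],1),S[m].mean(0))
print(st())
E
```

```text
[3.141592653589793, 0, np.float64(1.6524777357882312)]
(5.39, array([2.000e-01, 1.674e+02, 3.000e+02]), array([ 0.1, -0.8,  0.4]))
(6.12, array([  0.4, 167.9, 212.8]), array([ 0. , -0.2, -0.2]))
(6.67, array([-1.000e-01,  1.679e+02,  1.999e+02]), array([-0.4, -0.3,  0.4]))
(6.96, array([  0., 168., 196.]), array([-0.7,  1.4,  0.7]))
(7.24, array([  0., 168., 192.]), array([0.7, 1.5, 1.3]))
(7.53, array([  0., 168., 188.]), array([-0.4,  2.5,  2.2]))
(7.78, array([ -0. , 167.9, 184.9]), array([0.7, 3.1, 2.1]))
(8.03, array([  0. , 167.9, 182.9]), array([-0.8,  2.8,  2.5]))
(8.96, array([ -0.3, 167.9, 299. ]), array([1.2, 0.7, 0.2]))
top pin [[-8.1, 8.4, 203.1], [2.4, 36.1, 228.6], [34.0, 56.0, 237.2]]Traceback (most recent call last):
  File "<stdin>", line 14, in <module>
    raise TypeError("expected non-empty vector for x")
TypeError: expected non-empty vector for x
```

The pin top is now at about 236 mm, so the pawl is up (given: 236 when up). I'll confirm with the scene camera and then push the peg.

```bash
cat >> h.py <<'E'
def look(n="scene"):
    S=w2s(cloud(optics.camera(n)).reshape(-1,3)); x,y,z=S.T
    m=(z>206)&(z<250)&(y<60)&(y>0)&(x>15)&(x<45)
    if m.sum(): print(n,"pin",m.sum(),np.percentile(S[m],[5,50,95],axis=0).round(1).tolist())
    r=np.hypot(y,z-115); a=np.degrees(np.arctan2(y,z-115))
    k=(x>25)&(x<68)&(r>50)&(r<72)
    print("pegs",[(c,int(q.sum()),np.median(a[q]).round(1)) for c in range(-165,180,30) for q in [k&(abs(a-c)<15)] if q.sum()>8])
E
python3 - <<'E'
from h import *
look()
manip.move_l(tip([50,-78,270]));print(st())
look()
manip.move_l(tip([50,-78,150]));print(st())
for y,z in((-60,150),(-56,150),(-50,154),(-45,158),(-39,161),(-33,164)):
    manip.move_l(tip([50,y,z]),speed=40); print(st())
    if np.abs(manip.get_obs()["contact_force"]).max()>40: print("STOP");break
manip.wait(.3)
E
```

```text
scene pin 29 [[16.9, 35.6, 226.5], [31.7, 41.7, 232.9], [41.3, 44.2, 236.1]]
pegs [(-165, 31, np.float64(-169.2)), (-105, 29, np.float64(-103.8)), (-45, 34, np.float64(-42.6)), (15, 33, np.float64(15.5)), (75, 35, np.float64(71.1)), (135, 32, np.float64(130.0))]
(10.89, array([ 50. , -77.4, 270.2]), array([0.1, 0. , 0.1]))
scene pin 28 [[17.7, 36.3, 225.5], [33.5, 40.8, 232.6], [40.7, 44.5, 235.6]]
pegs [(-165, 30, np.float64(-168.5)), (-105, 32, np.float64(-104.2)), (-45, 32, np.float64(-42.8)), (15, 34, np.float64(14.9)), (75, 38, np.float64(70.7)), (135, 30, np.float64(129.9))]
(11.89, array([ 50.4, -78.1, 150.9]), array([-0.4,  0.1,  0.7]))
(12.49, array([ 50.1, -59.8, 150.3]), array([ 0.6, -1.3,  0.6]))
(12.74, array([ 50.2, -58.2, 151.3]), array([ -3. , -14.5,   9.1]))
(13.07, array([ 50.9, -52.4, 156. ]), array([ -0.9, -15.3,  12.5]))
(13.38, array([ 51. , -46.6, 159.6]), array([  1.5, -10.1,   9. ]))
(13.7, array([ 50.9, -40. , 162.2]), array([ 1.4, -8.4,  5.6]))
(14.02, array([ 50.6, -33.4, 164.7]), array([ 2.3, -4.6,  3.6]))
```

Run:
```python
from h import *
manip.move_l(tip([50,-48,164]),speed=60)
manip.move_l(tip([50,-60,290]));look();look("top");print(st())
c=optics.camera("scene");cv2.imwrite("pics/s2.png",cv2.resize(c["frame"][170:280,250:380,::-1],None,fx=5,fy=5,interpolation=cv2.INTER_CUBIC))
```

```text
scene pin 29 [[16.7, 36.1, 225.9], [30.7, 41.4, 233.0], [41.0, 44.5, 237.4]]
pegs [(-135, 31, np.float64(-135.5)), (-75, 30, np.float64(-72.0)), (-15, 36, np.float64(-12.9)), (45, 37, np.float64(43.2)), (105, 34, np.float64(99.9)), (165, 33, np.float64(160.7))]
top pin 29 [[18.0, 32.1, 231.7], [28.1, 37.1, 235.2], [37.2, 41.3, 237.8]]
pegs [(45, 19, np.float64(39.2)), (105, 45, np.float64(100.6))]
(15.81, array([ 49.8, -59.9, 288.9]), array([ 0.7, -0.8,  0.2]))
```

View pics/s2.png

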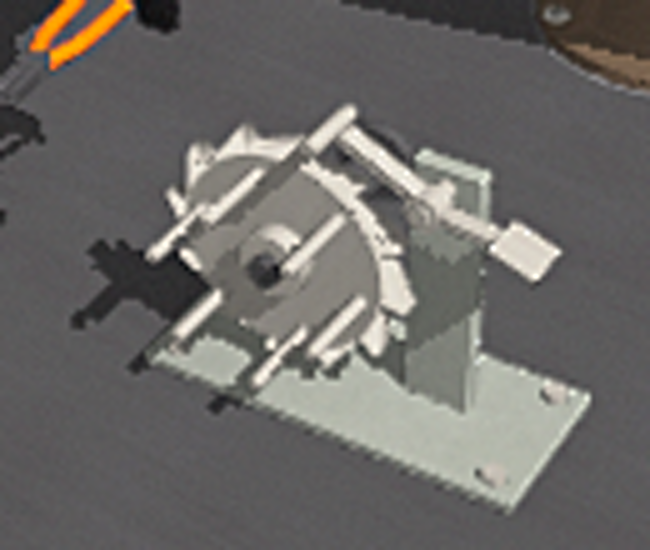

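Pawl is still up. The pegs turned about 30°, putting the wheel at about 0.50, inside 0.40–0.56. Now the pin press.

Run:
```python
from h import *
manip.move_l(tip([22,33,290])); manip.move_l(tip([22,33,243]));print(st())
for z in(236,230,225,220,217,215,214,213,212,211,210):
    manip.move_l(tip([22,33,z]),speed=30); print(st())
    if abs(manip.get_obs()["contact_force"][2])>25: print("stop");break
manip.wait(.3);print(st())
manip.move_l(tip([22,33,300]));manip.move_l(tip([50,-150,320]));look();look("top");print(st())
c=optics.camera("scene");cv2.imwrite("pics/s3.png",cv2.resize(c["frame"][170:280,250:380,::-1],None,fx=5,fy=5,interpolation=cv2.INTER_CUBIC))
S=w2s(cloud(c).reshape(-1,3));x,y,z=S.T;m=(z>165)&(z<215)&(y<182)&(y>146)&(abs(x)<20);print(np.polyfit(y[m],z[m],1),S[m].mean(0))
```

```text
(17.12, array([ 22.3,  32.4, 243.2]), array([-0. , -0.3, -0.3]))
(17.51, array([ 22. ,  33. , 236.2]), array([-0.2, -0.7,  0.7]))
(17.86, array([ 22.5,  32.5, 230.6]), array([ 1.2, -2.5,  4.2]))
(18.18, array([ 22.3,  32.8, 225.3]), array([ 1.2, -2.3,  4.7]))
(18.49, array([ 21.9,  33.1, 220. ]), array([ 1.3, -1. ,  2.5]))
(18.74, array([ 21.9,  33.2, 216.9]), array([ 0.6, -1.3,  1.6]))
(18.99, array([ 21.9,  33.1, 214.9]), array([ 0.2, -1.7,  2.2]))
(19.24, array([ 22. ,  33. , 214.6]), array([-1.2, -2. ,  8.4]))
(19.49, array([ 22.1,  33.1, 214.4]), array([-2.9, -1.9, 14.2]))
(19.74, array([ 22.1,  33. , 214.2]), array([-4.8, -1.9, 21.3]))
(19.99, array([ 22.2,  33. , 214. ]), array([-6.9, -2.7, 27.9]))
stop
(20.29, array([ 22.2,  33. , 214. ]), array([-7.1, -2.6, 27.8]))
scene pin 31 [[17.6, 26.1, 207.5], [29.5, 31.6, 212.4], [41.3, 34.3, 216.3]]
pegs [(-135, 32, np.float64(-136.1)), (-75, 34, np.float64(-72.5)), (-15, 36, np.float64(-13.1)), (45, 37, np.float64(43.3)), (105, 36, np.float64(99.6)), (165, 32, np.float64(160.6))]
top pin 36 [[16.2, 19.9, 210.4], [25.8, 25.2, 213.7], [36.8, 30.8, 218.5]]
pegs [(-135, 40, np.float64(-131.7)), (-75, 47, np.float64(-73.3)), (-15, 46, np.float64(-16.9)), (45, 49, np.float64(38.7)), (105, 45, np.float64(100.8)), (165, 34, np.float64(164.4))]
(22.52, array([  50. , -149.2,  320.1]), array([ 0.9, -0.2, -1. ]))
[2.23734823e-03 2.00265299e+02] [  2.00898347 164.17658017 200.63261875]
```

View pics/s3.png

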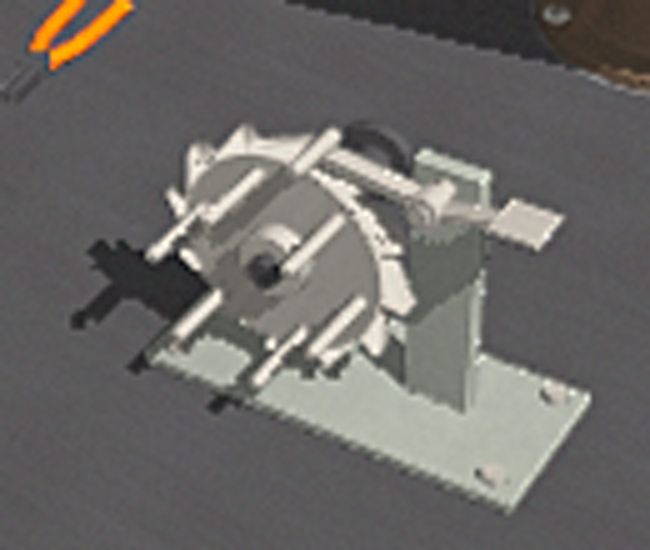

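The pad is level again (slope 0.002, z 200.6), the pin is back at about 214 mm, the wheel is one notch back and the hand is clear. Handing in.

```bash
python3 -c "
from rig import manip
print(manip.job_done())"
```

```text
the job is handed in; nothing more can be done
None
```

I handed the job in with the wheel one notch back (about 0.50 rad by camera), the pawl pressed fully down in the next gap and the hand clear, after about 22.5 s of the 48 s; the hand-in returned no verdict.

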